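# Sort wax, ink and eraser into the desk trays

### The job

Tidy the engraver's desk: lay the two wax sticks in the pale wooden tray, one lengthwise in each long bay, stand the two inkwells in the blue tray, one in each square bay, and lay the eraser in the green dish, everything flat on the floor of its bay. Keep the inkwells upright all the while, and leave the green tin and the black tube where they are.

Things in the scene. Friction and masses are not known exactly. Their poses are not given: they have to be found in the camera images.
- tan_wax: tan (light brown) square stick of sealing wax lying on the desk, 90 mm long with its short wick, 10 wide, 10 high. Origin: middle of its underside; its y axis runs along the stick. Loose, about 15 g
- white_wax: white square stick of sealing wax lying on the desk, 78 mm long with its short wick, 10 wide, 10 high. Origin: middle of its underside; its y axis runs along the stick. Loose, about 15 g
- open_inkwell: cut-glass inkwell without a lid, standing upright, 47 x 47 mm, 32 high; the solid glass to grip is 46 mm wide up to 28 mm above its foot. Origin: centre of its underside, z up; its x and y axes are square to its sides. Loose, about 105 g
- lidded_inkwell: cut-glass inkwell with a domed brass lid (shut, it does not move), standing upright, 47 x 47 mm, 48 high; the glass to grip is 46 mm wide up to 28 mm above its foot, the lid above it is 34 mm wide. Origin: centre of its underside, z up; its x and y axes are square to its sides. Loose, about 105 g
- rubber_eraser: small black eraser in a white paper sleeve, lying on the desk, 34 mm long (its x), 12 wide (its y), 10 high. Origin: centre of its underside. Loose, about 15 g
- wax_tray: fixed low tray of pale wood for the wax, 116 (x) x 128 (y) mm, 8 mm high, with two long grey-lined bays side by side: each 38 mm wide (x) and 112 mm long (y), centred at x = +32 and x = -32 mm, floor 4 mm above the desk and 4 mm below the tray's top. Origin: centre of its underside, on the desk
- ink_tray: fixed low blue tray for the inkwells, 86 (x) x 172 (y) mm, 9 mm high, with two square black-lined bays, each 70 x 70 mm, centred at y = +44 and y = -44 mm, floor 4 mm above the desk and 5 mm below the tray's top. Origin: centre of its underside, on the desk
- eraser_dish: fixed small low bright-green dish for the eraser, 62 (x) x 80 (y) mm, 8 mm high, with one dark green bay 42 mm wide (x) and 60 mm long (y) in its middle, floor 4 mm above the desk and 4 mm below the dish's top. Origin: centre of its underside, on the desk
- green_sweets_tin: bystander: green hinged tin, 41 (x) x 57 (y) x 18 mm high, standing loose among the things. Origin: centre of its underside. Stays where it is
- capped_tube: bystander: plain black tube, 52 mm long (x), 14 thick, lying loose among the things. Origin: middle of its underside. Stays where it is

How it is judged:
By the outcome, as a careful person would: the job done as asked, in the order asked, and still so for the second after the job is handed in, with the robot touching nothing.
It also fails if it takes over 112 s, if anything falls off the work surface, if the arm or the gripper's body presses on something with over 40 N, if the wrist force passes 120 N, or if a joint passes its speed limit or range.

### The arm

A 6-joint arm with a two-finger parallel gripper is mounted at the origin on a cart in front of the work surface, level with it; the furniture and walls round the work are solid. World frame = base frame: x ahead of the robot, y to its left, z up, the work surface at z = 0. Lengths are in m, angles in degrees, forces in N, time in s.
With the tool pointing down it reaches from about 0.3 to 0.75 m from the base axis. Payload 8.5 kg.
Tool frame: the origin (TCP) lies midway between the tips of the shut fingers; the grasp point (between the pads) lies 19 mm behind it (env.hold_point_z is the distance from the TCP to the grasp point, in m); z points along the fingers, y is the line along which they close (so a half turn about z gives the same grasp; the last joint's range is limited). The gripper opens to 85 mm and grips with 20 to 120 N. Pads are 22 mm wide; open, the fingers measure 114 mm over their backs; the gripper's body (76 mm by 85 mm) begins 54 mm behind the grasp point. The pads swing forward as they close: fully open they stand 13 mm farther back than shut.
Start: joints at [59.399, 21.807, 74.336, -0, 83.858, -12.336], TCP at [0.172, 0.522, 0.231] pointing down, gripper open.
Joint ranges: [-178.18, 178.18], [-50.72, 133.34], [12.68, 142.11], [-81.47, 261.47], [9.98, 163.14], [-165.26, 165.26]. Speed limits (degrees/s): [136.94, 136.94, 180, 180, 180, 180].

### API

Orientations are given as a 3x3 rotation matrix whose columns are the frame's x, y, z axes.
In Python, from rig import observe, get_image, camera_info, env gives the robot as it stands.
- The arm moves only by the tool drive_tool, never from a script. Its arguments are lists of equal length, an entry for each row: "offset": the shift along the tool's x, y, z in units of 40 mm (1.0 is 40 mm), a list of three; "turn": the turn, a rotation vector about the tool's x, y, z in units of 6 degrees (1.0 is 6 degrees), a list of three; "hand": the opening, from 0 (shut) to 1 (fully open). A call has exactly 10 rows; each row shifts and turns the commanded pose from where the row before left it, along the tool's axes as they then stand; what a row does not reach is not made up. A row lasts 1/8 s, in which the tool goes at most 62.5 mm and 10.7 degrees, less where a joint would pass 70% of its speed; a pose out of reach is approached as far as the arm can. A call is refused whole if a number of a shift passes 1 or a number of a turn 1, either way. A call with a gripper value outside its range is refused whole. The fingers move at their own pace and stop on an object; "newtons" is the grip in N (left out, the last holds). Time passes only in rows, so rows that do not move let the fingers close, or fill a call up. It gives the time, the measured TCP pose, the force, the opening and the grip force at its end, in the units of the state.
- observe(): the state, without advancing time (a new reading comes with each control period).
- get_image(name): name is "side" or "top" or "wrist"; returns the picture (420x560x3 uint8, blue, green, red); there is no depth.
- camera_info(name): a dict with "fx", "fy", "cx", "cy" (pixels), "world_to_cam" (4x4, takes a point from world to camera coordinates). Camera axes: x right, y down, z forward; pixel columns grow to the right and rows downward; lengths in m; the calibration is good to about 2 mm. A picture is of the moment at which its call begins: read the wrist's pose just before it. camera_info takes no time and is no camera call; for the wrist camera it gives the pose at the moment of the call.
- env.close_job(): hands the job in; it is judged then, once.
The state is a dict: "time_s": time; "q": joint angles; "qvel": joint speeds; "joint_efforts": joint torques, N m; "position": TCP position; "tool_rot": TCP orientation; "ft_force": force on the tool from outside, world axes, zero at the start; "wrist_torque": the same for the moment, N m; "grip_width": finger opening in m; "gripper_force": force on a finger pad.
Only numpy, scipy, OpenCV 4.12 (cv2) and the standard library are available. Lean on these libraries where they do the work, as an engineer would, in place of code of your own. Each camera call takes 0.05 s, during which the arm holds its last target. There are 200 camera calls.

## Working session

There is one attempt and no reset: what is moved stays moved. The work goes in short steps, Python scripts to look and compute and a tool call to move; the robot and the scene stay as the last step left them, time stands still between calls to the robot, and variables do not carry over. Pictures are saved under pics/ and viewed, at most 14 in all, crops included, and the job is handed in when it is done.

Besides the shell and the picture viewer there is one more tool, called after "Call:" by a JSON object that holds its "op" and its "data". drive_tool: Moves the arm, as the interface text tells. Its arguments: {"type":"object","properties":{"offset":{"type":"array"},"turn":{"type":"array"},"hand":{"type":"array"},"newtons":{"type":"number"}},"required":["offset","turn","hand"]}

```bash
ls; mkdir -p pics
python3 - <<'E'
from rig import *
import cv2,numpy as np
s=observe();print(s['time_s'],s['position'],s['tool_rot'],s['grip_width'],env.hold_point_z)
for n in('top','side'):
    cv2.imwrite(f'pics/{n}0.png',get_image(n))
    c=camera_info(n);print(n,c['fx'],c['cx'],np.round(c['world_to_cam'],3).tolist())
E
```

```text
pics
0.0 [0.17224653 0.52203259 0.23068685] [[-9.49604830e-01  3.13448708e-01 -7.57047133e-04]
 [ 3.13449459e-01  9.49604031e-01 -1.27298359e-03]
 [ 3.19879948e-04 -1.44612738e-03 -9.99998903e-01]] 0.08543203978513636 0.0187
top 477.1638163120141 283.75915391690654 [[0.003, -1.0, 0.002, -0.016], [-0.986, -0.003, -0.167, 0.485], [0.167, -0.002, -0.986, 1.39], [0.0, 0.0, 0.0, 1.0]]
side 394.3875534322355 275.00105461667636 [[0.995, -0.101, -0.011, -0.48], [-0.074, -0.647, -0.759, 0.054], [0.07, 0.756, -0.651, 0.921], [0.0, 0.0, 0.0, 1.0]]
```

View pics/top0.png

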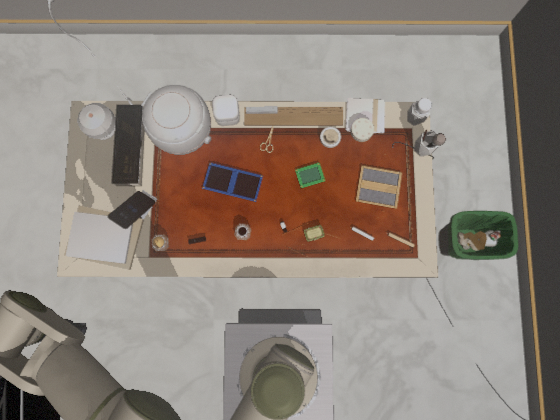

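View pics/side0.png

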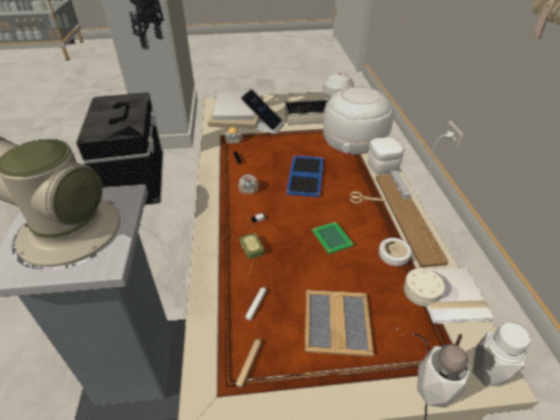

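The top view (x up, y left) shows the tan stick (401,239), white stick (362,233), tin (314,232), eraser (283,227), open inkwell (242,231), black tube (197,239), lidded inkwell (160,242), blue tray (233,181), green dish (311,175) and wax tray (379,187). The side view agrees with this.

```bash
cat > h.py <<'E'
from rig import *
import cv2,numpy as np
def ray(c,px,z):
    W=np.array(c['world_to_cam']);R,t=W[:3,:3],W[:3,3]
    px=np.atleast_2d(np.array(px,float)); o=-R.T@t
    d=np.c_[(px[:,0]-c['cx'])/c['fx'],(px[:,1]-c['cy'])/c['fy'],np.ones(len(px))]@R
    return o+d*((z-o[2])/d[:,2])[:,None]
def proj(c,p):
    W=np.array(c['world_to_cam']);q=W[:3,:3]@np.asarray(p,float)+W[:3,3]
    return q[0]/q[2]*c['fx']+c['cx'],q[1]/q[2]*c['fy']+c['cy']
def st():
    s=observe();R=np.array(s['tool_rot']);y=R[:,1]
    print('t%.2f'%s['time_s'],'pos',np.round(s['position'],4),'yaw(y axis)%.2f'%np.degrees(np.arctan2(y[1],y[0])),'tilt',np.round(R[:,2],4),'F',np.round(s['ft_force'],1),'w%.4f'%s['grip_width'],'gf',s['gripper_force'])
    return s
def go(p,yaw,n):
    """per-row tool-frame offset (units) and turn for n equal rows to reach p with tool y at yaw (mod 180)"""
    s=st();R=np.array(s['tool_rot']);a0=np.arctan2(R[1,1],R[0,1])
    d=(np.radians(yaw)-a0+np.pi/2)%np.pi-np.pi/2   # world yaw change; tool turn about z = -d
    D=np.asarray(p)-np.array(s['position'])
    def ax(a): return np.array([[-np.sin(a),np.cos(a)],[np.cos(a),np.sin(a)]]) # columns: tool x, tool y
    M=sum(ax(a0+d*k/n) for k in range(n))/1.0
    o=np.linalg.solve(M,D[:2])/0.04
    print('n',n,'row offset',np.round(o,3),'z %.3f'%(-D[2]/n/0.04),'turn z %.3f'%(-np.degrees(d)/n/6), 'tilt fix', np.round(np.degrees(R.T@np.cross(R[:,2],[0,0,-1]))/6,3),'q6 %.0f'%s['q'][5])
E
python3 - <<'E'
from h import *
c=camera_info('top')
for n,p,z in [('tan',(401,239),.005),('white',(362,233),.005),('tin',(314,232),.018),('eraser',(283,227),.01),('open',(242,231),.03),('tube',(197,239),.014),('lid',(160,242),.045),('blue',(233,181),.009),('dish',(311,175),.008),('wax',(379,187),.008)]:
    print(n,ray(c,p,z)[0].round(3))
s=st();w=camera_info('wrist');print(np.round(w['world_to_cam'],3),w['fx'],w['cx'],w['cy'])
T=np.eye(4);T[:3,:3]=s['tool_rot'];T[:3,3]=s['position'];print(np.round(np.array(w['world_to_cam'])@T,3))
im=cv2.resize(get_image('top')[100:280,130:440],None,fx=2.5,fy=2.5,interpolation=cv2.INTER_CUBIC);cv2.imwrite('pics/topz.png',im)
go([.33,-.25,.35],90,14)
E
```

```text
tan [ 0.401 -0.372  0.005]
white [ 0.419 -0.254  0.005]
tin [ 0.42  -0.107  0.018]
eraser [ 0.436 -0.013  0.01 ]
open [0.421 0.11  0.03 ]
tube [0.398 0.247 0.014]
lid [0.386 0.35  0.045]
blue [0.579 0.142 0.009]
dish [ 0.599 -0.099  0.008]
wax [ 0.562 -0.31   0.008]
t0.10 pos [0.1723 0.5221 0.2308] yaw(y axis)71.73 tilt [-6.0e-04 -1.1e-03 -1.0e+00] F [-0.  -0.3 -1.1] w0.0851 gf 0.0
[[ 0.314  0.95  -0.001 -0.55 ]
 [ 0.898 -0.296  0.326 -0.041]
 [ 0.31  -0.103 -0.945  0.383]
 [ 0.     0.     0.     1.   ]] 306.7547187186598 281.72729513158276 209.12963179439848
[[-0.     1.    -0.001 -0.001]
 [-0.945 -0.    -0.326  0.034]
 [-0.326  0.001  0.945  0.164]
 [ 0.     0.     0.     1.   ]]
t0.15 pos [0.1723 0.5221 0.2309] yaw(y axis)71.74 tilt [-5.e-04 -9.e-04 -1.e+00] F [0.4 0.6 0.1] w0.0852 gf 0.0
n 14 row offset [-0.514 -1.316] z -0.213 turn z -0.217 tilt fix [-0.01  -0.002  0.   ] q6 -12
```

View pics/topz.png

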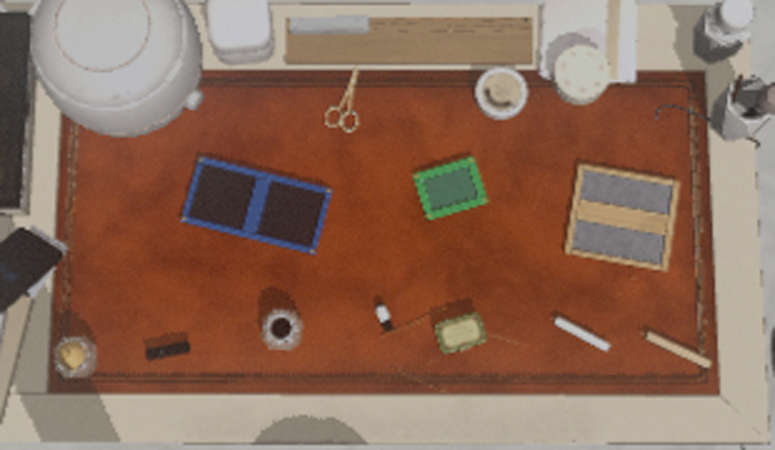

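Run:
```python
s=open('h.py').read()
s=s.replace("d=(np.radians(yaw)-a0+np.pi/2)%np.pi-np.pi/2","d=np.radians(yaw)-a0")
open('h.py','w').write(s)
from h import *
go([.45,-.25,.26],-28,20)
```

```text
t0.15 pos [0.1723 0.5221 0.2309] yaw(y axis)71.74 tilt [-5.e-04 -9.e-04 -1.e+00] F [0.4 0.6 0.1] w0.0852 gf 0.0
n 20 row offset [-1.163 -0.093] z -0.036 turn z 0.831 tilt fix [-0.01  -0.002  0.   ] q6 -12
```

Call:
{"op": "drive_tool", "data": {"offset": [[-1,-0.08,-0.04],[-1,-0.08,-0.04],[-1,-0.08,-0.04],[-1,-0.08,-0.04],[-1,-0.08,-0.04],[-1,-0.08,-0.04],[-1,-0.08,-0.04],[-1,-0.08,-0.04],[-1,-0.08,-0.04],[-1,-0.08,-0.04]], "turn": [[0,0,0.7],[0,0,0.7],[0,0,0.7],[0,0,0.7],[0,0,0.7],[0,0,0.7],[0,0,0.7],[0,0,0.7],[0,0,0.7],[0,0,0.7]], "hand": [1,1,1,1,1,1,1,1,1,1]}}

```text
time_s: 1.4
position: [0.4658, 0.2598, 0.2471]
tool_rot: [[-0.494, 0.87, -0.001], [0.87, 0.494, -0.0], [0.0, -0.001, -1.0]]
ft_force: [0.6, 0.3, 0.4]
grip_width: 0.0854
gripper_force: 0.0
```

Run:
```python
from h import *
st()
c=camera_info('wrist');np.save('w1.npy',c,allow_pickle=True);cv2.imwrite('pics/w1.png',get_image('wrist'))
go([.45,-.25,.26],-28,15)
```

```text
t1.40 pos [0.4658 0.2598 0.2471] yaw(y axis)29.60 tilt [-5.e-04 -2.e-04 -1.e+00] F [0.6 0.3 0.4] w0.0854 gf 0.0
t1.45 pos [0.4679 0.2565 0.2472] yaw(y axis)29.25 tilt [ 7.0e-04 -1.8e-03 -1.0e+00] F [ 3.7 -1.5 -0.2] w0.0853 gf 0.0
n 15 row offset [-0.878 -0.07 ] z -0.021 turn z 0.636 tilt fix [-0.003  0.018  0.   ] q6 -13
```

View pics/w1.png

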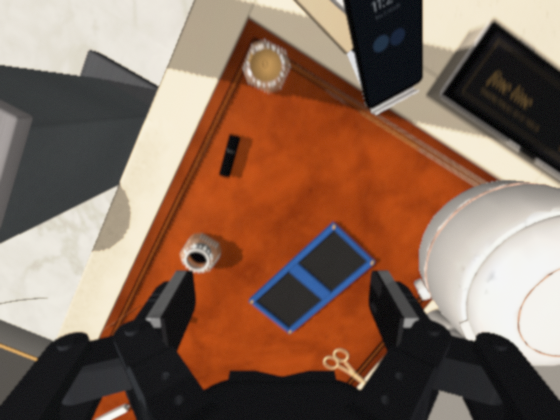

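The wrist view shows the lidded inkwell (267,65), tube (230,155), open inkwell (200,253) and blue tray (312,278), all clear of each other. Next I move on to the wax end.

Call:
{"op": "drive_tool", "data": {"offset": [[-0.88,-0.07,-0.02],[-0.88,-0.07,-0.02],[-0.88,-0.07,-0.02],[-0.88,-0.07,-0.02],[-0.88,-0.07,-0.02],[-0.88,-0.07,-0.02],[-0.88,-0.07,-0.02],[-0.88,-0.07,-0.02],[-0.88,-0.07,-0.02],[-0.88,-0.07,-0.02]], "turn": [[0,0,0.64],[0,0,0.64],[0,0,0.64],[0,0,0.64],[0,0,0.64],[0,0,0.64],[0,0,0.64],[0,0,0.64],[0,0,0.64],[0,0,0.64]], "hand": [1,1,1,1,1,1,1,1,1,1]}}

```text
time_s: 2.7
position: [0.5126, -0.0833, 0.2551]
tool_rot: [[0.153, 0.988, -0.0], [0.988, -0.153, 0.0], [0.0, -0.0, -1.0]]
ft_force: [0.1, -0.6, -0.3]
grip_width: 0.0854
gripper_force: 0.0
```

Call:
{"op": "drive_tool", "data": {"offset": [[-0.88,-0.07,-0.02],[-0.88,-0.07,-0.02],[-0.88,-0.07,-0.02],[-0.88,-0.07,-0.02],[-0.88,-0.07,-0.02],[0,0,0],[0,0,0],[0,0,0],[0,0,0],[0,0,0]], "turn": [[0,0,0.64],[0,0,0.64],[0,0,0.64],[0,0,0.64],[0,0,0.64],[0,0,0],[0,0,0],[0,0,0],[0,0,0],[0,0,0]], "hand": [1,1,1,1,1,1,1,1,1,1]}}

```text
time_s: 3.95
position: [0.4504, -0.2462, 0.2593]
tool_rot: [[0.467, 0.884, 0.0], [0.884, -0.467, 0.0], [0.0, 0.0, -1.0]]
ft_force: [-1.1, 1.0, -0.2]
grip_width: 0.0854
gripper_force: 0.0
```

Run:
```python
from h import *
st()
c=camera_info('wrist');np.save('w2.npy',c,allow_pickle=True);cv2.imwrite('pics/w2.png',get_image('wrist'))
```

```text
t3.95 pos [ 0.4504 -0.2462  0.2593] yaw(y axis)-27.82 tilt [ 0.  0. -1.] F [-1.1  1.  -0.2] w0.0854 gf 0.0
```

View pics/w2.png

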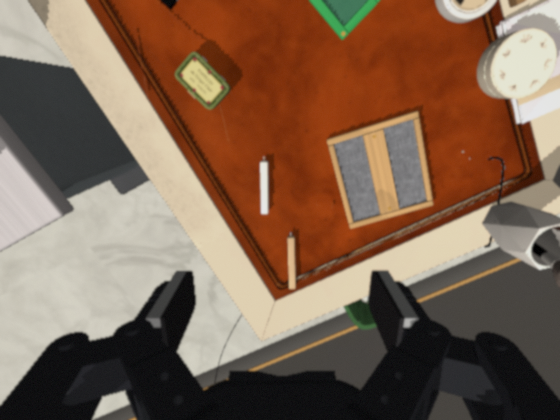

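The wrist view shows the white stick (265,187), tan stick (292,262), wax tray (380,170), dish at the top edge and tin (202,80). I measure the sticks and tray by masks.

```bash
cat >> h.py <<'E'
def rects(im,c,z,lo,hi,box,amin=60,k=0):
    u0,v0,u1,v1=box
    m=cv2.inRange(cv2.cvtColor(im,cv2.COLOR_BGR2HSV),lo,hi);M=np.zeros_like(m);M[v0:v1,u0:u1]=m[v0:v1,u0:u1]
    if k: M=cv2.morphologyEx(M,cv2.MORPH_OPEN,np.ones((k,k),np.uint8))
    out=[]
    for q in cv2.findContours(M,cv2.RETR_EXTERNAL,cv2.CHAIN_APPROX_NONE)[0]:
        if cv2.contourArea(q)<amin: continue
        P=ray(c,q[:,0,:],z)[:,:2]
        (x,y),(a,b),_=r=cv2.minAreaRect((P*1000).astype(np.float32))
        B=cv2.boxPoints(r);e=max((B[1]-B[0],B[2]-B[1]),key=np.linalg.norm)
        print('c(mm) %.1f %.1f size %.1f x %.1f long-axis %.1f'%(x,y,max(a,b),min(a,b),np.degrees(np.arctan2(e[1],e[0]))%180), 'px',q[:,0].mean(0).round())
        out.append((x,y))
    return out
E
python3 - <<'E'
from h import *
im=cv2.imread('pics/w2.png');c=np.load('w2.npy',allow_pickle=True).item()
hsv=cv2.cvtColor(im,cv2.COLOR_BGR2HSV)
for p in [(265,187),(292,262),(355,180),(375,170),(430,190),(300,262),(292,236)]: print(p,hsv[p[1],p[0]])
print('white');rects(im,c,.010,(0,0,150),(180,70,255),(245,150,285,220))
print('tan');rects(im,c,.010,(8,40,150),(25,170,255),(280,232,302,292))
print('bays');rects(im,c,.004,(0,0,60),(180,60,180),(325,105,440,230),200)
print('tray');rects(im,c,.008,(8,0,100),(179,150,255),(325,105,440,230),200)
E
```

```text
(265, 187) [ 30   9 229]
(292, 262) [ 17  93 219]
(355, 180) [150   4 121]
(375, 170) [ 17 120 210]
(430, 190) [ 16 128 167]
(300, 262) [ 10 237  99]
(292, 236) [ 14  94 103]
white
c(mm) 418.4 -253.2 size 71.2 x 10.8 long-axis 60.8 px [264. 187.]
tan
c(mm) 397.1 -371.2 size 83.4 x 11.4 long-axis 64.4 px [291. 263.]
bays
c(mm) 532.5 -303.4 size 111.5 x 37.1 long-axis 79.9 px [357. 178.]
c(mm) 596.0 -314.8 size 111.5 x 36.9 long-axis 79.9 px [405. 163.]
tray
c(mm) 563.7 -307.9 size 128.8 x 116.9 long-axis 79.7 px [382. 169.]
```

Run:
```python
from h import *
go([.4184,-.2532,.0055],-29.2,1)
```

```text
t4.00 pos [ 0.4503 -0.2462  0.2593] yaw(y axis)-27.83 tilt [-0.e+00  1.e-04 -1.e+00] F [-0.3 -0.3 -0.3] w0.0858 gf 0.0
n 1 row offset [-0.527 -0.625] z 6.345 turn z 0.228 tilt fix [-0. -0.  0.] q6 -14
```

Call:
{"op": "drive_tool", "data": {"offset": [[-0.53,-0.62,0.6],[0,0,0.95],[0,0,0.95],[0,0,0.95],[0,0,0.95],[0,0,0.95],[0,0,0.6],[0,0,0.4],[0,0,0],[0,0,0]], "turn": [[0,0,0],[0,0,0.23],[0,0,0],[0,0,0],[0,0,0],[0,0,0],[0,0,0],[0,0,0],[0,0,0],[0,0,0]], "hand": [0.5,0.5,0.5,0.5,0.5,0.5,0.5,0.5,0.5,0.5]}}

```text
time_s: 5.25
position: [0.4187, -0.2539, 0.006]
tool_rot: [[0.488, 0.873, 0.001], [0.873, -0.488, -0.001], [-0.0, 0.001, -1.0]]
ft_force: [-0.2, -0.3, 1.1]
grip_width: 0.0428
gripper_force: 0.0
```

Run:
```python
from h import *
go([.4184,-.2532,.0055],-29.2,1)
c=camera_info('wrist');im=get_image('wrist');cv2.imwrite('pics/w3.png',im)
```

```text
t5.25 pos [ 0.4187 -0.2539  0.006 ] yaw(y axis)-29.24 tilt [ 8.e-04 -8.e-04 -1.e+00] F [-0.2 -0.3  1.1] w0.0428 gf 0.0
n 1 row offset [ 0.013 -0.016] z 0.012 turn z -0.007 tilt fix [0.01  0.003 0.   ] q6 -16
```

View pics/w3.png

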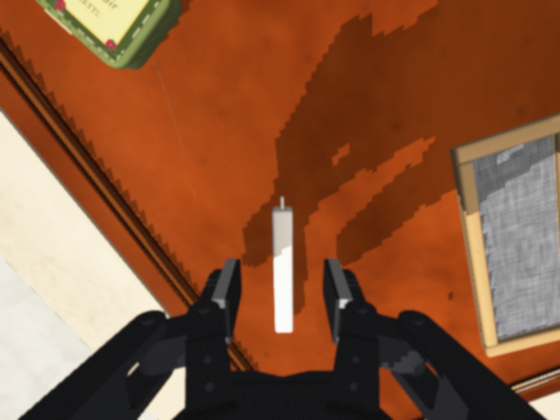

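The close view shows the stick upright in the picture at u=284, midway between the fingers (u≈238 and 325), with its middle at the TCP row (v≈270). I close, lift and carry it to the near bay.

Call:
{"op": "drive_tool", "data": {"offset": [[0,0,0],[0,0,0],[0,0,0],[0,0,0],[0,0,0],[0,0,-0.3],[0,0,-0.5],[0,0,-0.5],[0,0,0],[0,0,0]], "turn": [[0,0,0],[0,0,0],[0,0,0],[0,0,0],[0,0,0],[0,0,0],[0,0,0],[0,0,0],[0,0,0],[0,0,0]], "hand": [0.05,0.05,0.05,0.05,0.05,0.05,0.05,0.05,0.05,0.05], "newtons": 25}}

```text
time_s: 6.55
position: [0.4181, -0.2534, 0.057]
tool_rot: [[0.489, 0.873, -0.0], [0.873, -0.489, 0.0], [0.0, -0.001, -1.0]]
ft_force: [-0.0, 0.1, 0.5]
grip_width: 0.0089
gripper_force: 25.5
```

Run:
```python
from h import *
go([.5325,-.3034,.03],-10.2,5)
c=camera_info('wrist');im=get_image('wrist')
rects(im,c,.056,(0,0,150),(180,70,255),(250,180,320,350))
```

```text
t6.55 pos [ 0.4181 -0.2534  0.057 ] yaw(y axis)-29.25 tilt [-4.e-04  5.e-04 -1.e+00] F [-0.   0.1  0.5] w0.0089 gf 25.51251858472824
n 5 row offset [-0.022  0.626] z 0.135 turn z -0.635 tilt fix [-0.006 -0.002  0.   ] q6 -16
c(mm) 415.3 -255.9 size 74.4 x 10.4 long-axis 60.7 px [282. 271.]
```

Call:
{"op": "drive_tool", "data": {"offset": [[-0.02,0.63,0],[-0.02,0.63,0],[-0.02,0.63,0],[-0.02,0.63,0],[-0.02,0.63,0],[0,0,0],[0,0,0],[0,0,0.4],[0,0,0.4],[0,0,0]], "turn": [[0,0,-0.635],[0,0,-0.635],[0,0,-0.635],[0,0,-0.635],[0,0,-0.635],[0,0,0],[0,0,0],[0,0,0],[0,0,0],[0,0,0]], "hand": [0.05,0.05,0.05,0.05,0.05,0.05,0.05,0.05,0.05,0.05]}}

```text
time_s: 7.85
position: [0.5325, -0.3029, 0.0234]
tool_rot: [[0.177, 0.984, -0.003], [0.984, -0.177, 0.002], [0.002, -0.003, -1.0]]
ft_force: [0.6, 0.1, -0.5]
grip_width: 0.0087
gripper_force: 25.5
```

Run:
```python
from h import *
go([.5325,-.3034,.0107],-10.2,1)
c=camera_info('wrist');im=get_image('wrist');cv2.imwrite('pics/w4.png',im)
```

```text
t7.85 pos [ 0.5325 -0.3029  0.0234] yaw(y axis)-10.22 tilt [-0.0029  0.0025 -1.    ] F [ 0.6  0.1 -0.5] w0.0087 gf 25.51381766796112
n 1 row offset [-0.012  0.002] z 0.317 turn z -0.003 tilt fix [-0.031 -0.018  0.   ] q6 -30
```

View pics/w4.png

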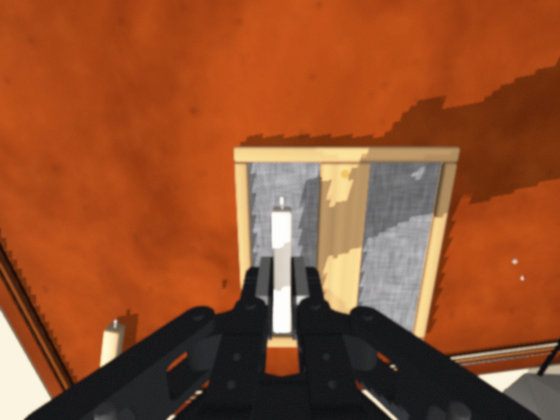

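The stick (282,270) sits parallel in the middle of the near bay (u 248–322). I lower it, release and lift.

Call:
{"op": "drive_tool", "data": {"offset": [[0,0,0.2],[0,0,0.12],[0,0,0],[0,0,0],[0,0,0],[0,0,-0.3],[0,0,-0.7],[0,0,-0.7],[0,0,-0.7],[0,0,0]], "turn": [[0,0,0],[0,0,0],[0,0,0],[0,0,0],[0,0,0],[0,0,0],[0,0,0],[0,0,0],[0,0,0],[0,0,0]], "hand": [0.05,0.05,0.05,0.28,0.28,0.28,0.28,0.5,0.5,0.5]}}

```text
time_s: 9.15
position: [0.5344, -0.3042, 0.1113]
tool_rot: [[0.177, 0.984, 0.004], [0.984, -0.177, -0.003], [-0.003, 0.005, -1.0]]
ft_force: [-0.5, -0.8, -0.2]
grip_width: 0.0432
gripper_force: 0.0
```

Run:
```python
from h import *
c=camera_info('wrist');im=get_image('wrist')
print('white');rects(im,c,.014,(0,0,185),(180,60,255),(230,100,330,350))
go([.3975,-.3705,.06],-25.6,6)
```

```text
white
c(mm) 509.7 -424.8 size 97.9 x 43.9 long-axis 169.6 px [283. 334.]
c(mm) 531.6 -303.3 size 71.6 x 10.5 long-axis 80.7 px [279. 208.]
t9.20 pos [ 0.5337 -0.3037  0.1095] yaw(y axis)-10.19 tilt [ 0.0016 -0.0014 -1.    ] F [ 0.6  0.2 -0.2] w0.0426 gf 0.0
n 6 row offset [-0.43  -0.466] z 0.206 turn z 0.428 tilt fix [0.017 0.01  0.   ] q6 -30
```

Call:
{"op": "drive_tool", "data": {"offset": [[-0.43,-0.47,0.2],[-0.43,-0.47,0.2],[-0.43,-0.47,0.2],[-0.43,-0.47,0.2],[-0.43,-0.47,0.2],[-0.43,-0.47,0.2],[0,0,0.4],[0,0,0],[0,0,0],[0,0,0]], "turn": [[0,0,0.43],[0,0,0.43],[0,0,0.43],[0,0,0.43],[0,0,0.43],[0,0,0.43],[0,0,0],[0,0,0],[0,0,0],[0,0,0]], "hand": [0.5,0.5,0.5,0.5,0.5,0.5,0.5,0.5,0.5,0.5]}}

```text
time_s: 10.45
position: [0.3966, -0.3699, 0.0449]
tool_rot: [[0.433, 0.901, 0.0], [0.901, -0.433, -0.0], [-0.0, 0.001, -1.0]]
ft_force: [0.6, -0.1, -0.2]
grip_width: 0.0424
gripper_force: 0.0
```

Run:
```python
from h import *
c=camera_info('wrist');im=get_image('wrist');cv2.imwrite('pics/w5.png',im)
print('tan');rects(im,c,.010,(8,40,90),(25,170,255),(240,100,330,350))
go([.3975,-.3705,.0055],-25.6,1)
```

```text
tan
c(mm) 368.2 -422.4 size 67.7 x 38.8 long-axis 166.3 px [284. 315.]
c(mm) 407.7 -372.0 size 92.3 x 28.9 long-axis 63.6 px [291. 239.]
t10.50 pos [ 0.3966 -0.3699  0.0449] yaw(y axis)-25.65 tilt [ 4.e-04 -6.e-04 -1.e+00] F [-0.5  0.4 -0.3] w0.0425 gf 0.0
n 1 row offset [-0.003  0.027] z 0.985 turn z -0.008 tilt fix [0.006 0.003 0.   ] q6 -30
```

View pics/w5.png

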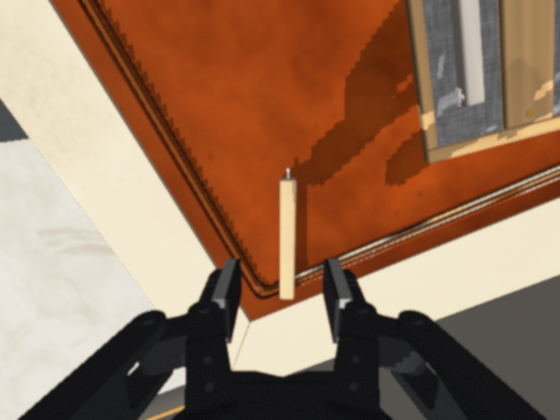

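The tan stick runs from (288,178) to (287,298), just right of the picture middle and clear between the fingers. A quick check of its centre follows.

Run:
```python
from h import *
c=camera_info('wrist')
print(ray(c,[(289,179),(288,240),(287,298)],.010))
p=ray(c,[(288.3,238)],.010)[0]
go([p[0],p[1],.0055],-25.6,1)
```

```text
[[ 0.4174005  -0.33334191  0.01      ]
 [ 0.39982851 -0.36915677  0.01      ]
 [ 0.38059935 -0.40827273  0.01      ]]
t10.50 pos [ 0.3966 -0.3699  0.0449] yaw(y axis)-25.65 tilt [ 4.e-04 -6.e-04 -1.e+00] F [-0.5  0.4 -0.3] w0.0425 gf 0.0
n 1 row offset [0.088 0.069] z 0.985 turn z -0.008 tilt fix [0.006 0.003 0.   ] q6 -30
```

Call:
{"op": "drive_tool", "data": {"offset": [[0.05,0.07,0.5],[0,0,0.35],[0,0,0.13],[0,0,0],[0,0,0],[0,0,0],[0,0,0],[0,0,0],[0,0,-0.5],[0,0,-0.7]], "turn": [[0,0,0],[0,0,0.1],[0,0,0],[0,0,0],[0,0,0],[0,0,0],[0,0,0],[0,0,0],[0,0,0],[0,0,0]], "hand": [0.5,0.5,0.5,0.05,0.05,0.05,0.05,0.05,0.05,0.05]}}

```text
time_s: 11.75
position: [0.3993, -0.3689, 0.0532]
tool_rot: [[0.443, 0.897, -0.001], [0.897, -0.443, 0.002], [0.001, -0.002, -1.0]]
ft_force: [0.5, 0.1, -0.0]
grip_width: 0.0084
gripper_force: 25.9
```

Run:
```python
from h import *
go([.596,-.3148,.055],-10.2,8)
```

```text
t11.75 pos [ 0.3993 -0.3689  0.0532] yaw(y axis)-26.28 tilt [-0.0013  0.0019 -1.    ] F [ 0.5  0.1 -0. ] w0.0084 gf 25.888222754001617
n 8 row offset [0.363 0.526] z -0.006 turn z -0.335 tilt fix [-0.019 -0.011  0.   ] q6 -29
```

Call:
{"op": "drive_tool", "data": {"offset": [[0.36,0.53,0],[0.36,0.53,0],[0.36,0.53,0],[0.36,0.53,0],[0.36,0.53,0],[0.36,0.53,0],[0.36,0.53,0],[0.36,0.53,0],[0,0,0.3],[0,0,0.4]], "turn": [[0,0,-0.335],[0,0,-0.335],[0,0,-0.335],[0,0,-0.335],[0,0,-0.335],[0,0,-0.335],[0,0,-0.335],[0,0,-0.335],[0,0,0],[0,0,0]], "hand": [0.05,0.05,0.05,0.05,0.05,0.05,0.05,0.05,0.05,0.05]}}

```text
time_s: 13.0
position: [0.5964, -0.3167, 0.0241]
tool_rot: [[0.178, 0.984, -0.001], [0.984, -0.178, 0.0], [0.0, -0.001, -1.0]]
ft_force: [0.4, 1.0, -0.4]
grip_width: 0.0084
gripper_force: 25.9
```

Run:
```python
from h import *
go([.596,-.3148,.0107],-10.2,1)
c=camera_info('wrist');im=get_image('wrist');cv2.imwrite('pics/w6.png',im)
print('bays');rects(im,c,.004,(0,0,60),(180,60,180),(150,105,420,250),200)
print('tan');rects(im,c,.018,(8,50,150),(25,170,255),(268,190,300,350),150)
```

```text
t13.00 pos [ 0.5964 -0.3167  0.0241] yaw(y axis)-10.23 tilt [-9.e-04  4.e-04 -1.e+00] F [ 0.4  1.  -0.4] w0.0084 gf 25.886424779891968
n 1 row offset [ 0.046 -0.018] z 0.335 turn z -0.004 tilt fix [-0.009 -0.002  0.   ] q6 -28
bays
c(mm) 600.2 -286.5 size 54.0 x 38.3 long-axis 79.7 px [281. 206.]
c(mm) 541.2 -275.7 size 54.2 x 27.1 long-axis 78.9 px [179. 200.]
tan
c(mm) 593.8 -324.3 size 90.2 x 17.0 long-axis 79.8 px [282. 275.]
```

View pics/w6.png

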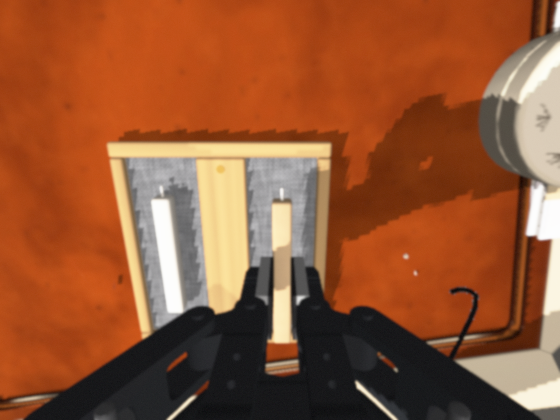

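The tan stick (282,271) is centred in the far bay, with the white stick flat in the near one. I lower, release and lift.

Call:
{"op": "drive_tool", "data": {"offset": [[0.07,0,0.2],[0,0,0.13],[0,0,0],[0,0,0],[0,0,0],[0,0,-0.3],[0,0,-0.8],[0,0,-1],[0,0,-1],[0,0,-1]], "turn": [[0,0,0],[0,0,0],[0,0,0],[0,0,0],[0,0,0],[0,0,0],[0,0,0],[0,0,0],[0,0,0],[0,0,0]], "hand": [0.05,0.05,0.05,0.28,0.28,0.28,0.28,1,1,1]}}

```text
time_s: 14.3
position: [0.5975, -0.3138, 0.1786]
tool_rot: [[0.177, 0.984, 0.001], [0.984, -0.177, -0.001], [-0.001, 0.001, -1.0]]
ft_force: [1.0, 1.7, 0.3]
grip_width: 0.0768
gripper_force: 0.0
```

Run:
```python
from h import *
c=camera_info('wrist');im=get_image('wrist')
print('white');rects(im,c,.014,(0,0,185),(180,60,255),(150,60,330,300))
print('tan');rects(im,c,.014,(8,50,150),(25,115,255),(260,60,310,300),150)
im=cv2.imread('pics/w1.png');c=np.load('w1.npy',allow_pickle=True).item()
print('ink tray');rects(im,c,.009,(100,120,60),(130,255,255),(240,215,385,340),150)
print('bays');rects(im,c,.004,(0,0,0),(180,140,60),(240,215,385,340),300)
print('open');print(ray(c,[(200,253)],.016));print('lid',ray(c,[(267,65)],.024))
cv2.imwrite('pics/ink.png',np.hstack([cv2.resize(im[215:290,160:260],None,fx=4,fy=4),cv2.resize(im[30:105,217:317],None,fx=4,fy=4)]))
go([.42,.04,.19],60,15)
```

```text
white
c(mm) 560.2 -422.9 size 144.5 x 40.3 long-axis 169.8 px [272. 288.]
c(mm) 531.4 -303.7 size 71.3 x 10.0 long-axis 79.9 px [219. 190.]
tan
c(mm) 595.4 -315.7 size 84.4 x 10.1 long-axis 80.1 px [281. 190.]
c(mm) 597.2 -310.6 size 117.2 x 41.5 long-axis 81.0 px [287. 177.]
ink tray
c(mm) 577.5 144.5 size 168.4 x 85.6 long-axis 75.8 px [319. 273.]
bays
c(mm) 567.7 98.0 size 65.3 x 64.9 long-axis 75.7 px [288. 300.]
c(mm) 689.9 153.4 size 121.6 x 20.8 long-axis 125.8 px [379. 305.]
c(mm) 589.7 184.4 size 65.8 x 64.8 long-axis 75.5 px [332. 261.]
open
[[0.42136314 0.11174194 0.016     ]]
lid [[0.38959101 0.36046726 0.024     ]]
t14.35 pos [ 0.599  -0.3149  0.1849] yaw(y axis)-10.18 tilt [ 0.0085 -0.0066 -0.9999] F [0.9 0.5 4.9] w0.0834 gf 0.0
n 15 row offset [ 0.704 -0.052] z -0.009 turn z -0.780 tilt fix [0.091 0.048 0.   ] q6 -28
```

View pics/ink.png

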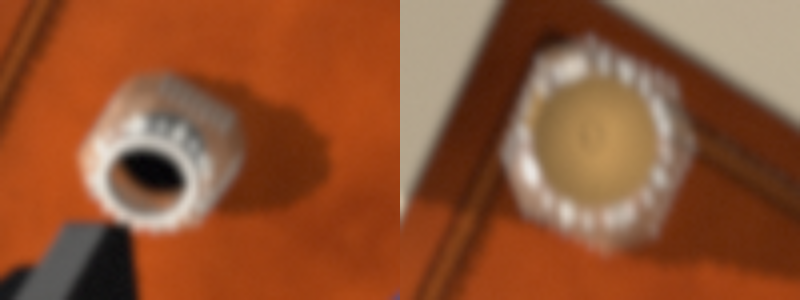

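Zoomed crops: open inkwell (left) and lidded inkwell (right) appear as chamfered squares; their yaw needs a nearer look. Both sticks lie in their bays. Moving to the open inkwell.

Call:
{"op": "drive_tool", "data": {"offset": [[0.7,-0.05,0],[0.75,-0.05,0],[0.75,-0.05,0],[0.75,-0.05,0],[0.75,-0.05,0],[0.75,-0.05,0],[0.75,-0.05,0],[0.75,-0.05,0],[0.75,-0.05,0],[0.75,-0.05,0]], "turn": [[0,0,-0.8],[0,0,-0.85],[0,0,-0.85],[0,0,-0.85],[0,0,-0.85],[0,0,-0.85],[0,0,-0.85],[0,0,-0.85],[0,0,-0.85],[0,0,-0.85]], "hand": [1,1,1,1,1,1,1,1,1,1]}}

```text
time_s: 15.6
position: [0.5151, -0.0357, 0.1769]
tool_rot: [[-0.652, 0.758, 0.001], [0.758, 0.652, -0.0], [-0.001, 0.001, -1.0]]
ft_force: [-0.3, -0.2, 0.2]
grip_width: 0.0855
gripper_force: 0.0
```

Run:
```python
from h import *
go([.465,.085,.16],60,6)
```

```text
t15.60 pos [ 0.5151 -0.0357  0.1769] yaw(y axis)40.68 tilt [ 1.3e-03 -4.0e-04 -1.0e+00] F [-0.3 -0.2  0.2] w0.0855 gf 0.0
n 6 row offset [0.491 0.242] z 0.070 turn z -0.537 tilt fix [0.007 0.011 0.   ] q6 -58
```

Call:
{"op": "drive_tool", "data": {"offset": [[0.49,0.24,0.07],[0.49,0.24,0.07],[0.49,0.24,0.07],[0.49,0.24,0.07],[0.49,0.24,0.07],[0.49,0.24,0.07],[0,0,0],[0,0,0],[0,0,0],[0,0,0]], "turn": [[0,0,-0.54],[0,0,-0.54],[0,0,-0.54],[0,0,-0.54],[0,0,-0.54],[0,0,-0.54],[0,0,0],[0,0,0],[0,0,0],[0,0,0]], "hand": [1,1,1,1,1,1,1,1,1,1]}}

```text
time_s: 16.85
position: [0.466, 0.0834, 0.1594]
tool_rot: [[-0.865, 0.502, 0.0], [0.502, 0.865, -0.0], [-0.0, 0.0, -1.0]]
ft_force: [0.0, 0.0, 0.0]
grip_width: 0.0856
gripper_force: 0.0
```

Run:
```python
from h import *
s=st();c=camera_info('wrist');im=get_image('wrist');np.save('w7.npy',c,allow_pickle=True);cv2.imwrite('pics/w7.png',im);print(s['q'])
```

```text
t16.85 pos [0.466  0.0834 0.1594] yaw(y axis)59.89 tilt [ 2.e-04 -0.e+00 -1.e+00] F [0. 0. 0.] w0.0856 gf 0.0
[-4.22202253e+00  1.83263350e+01  9.29122004e+01 -1.49624452e-03
  6.87504190e+01 -6.41122721e+01]
```

View pics/w7.png

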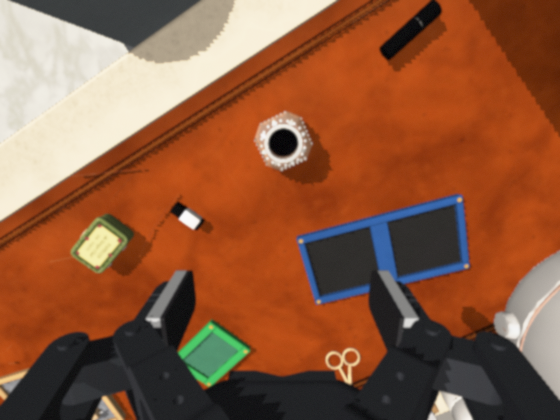

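The inkwell is at (284,141), nearly straight below the camera; eraser (187,216), tin (100,244), tube (411,30), dish (213,352), blue tray (385,250). I measure these by masks, with the inkwell's yaw from its silhouette's width by direction.

```bash
cat >> h.py <<'E'
def widths(im,c,box,z,sat=190,val=130):
    """silhouette hull that is not leather-orange/shadow; width by direction (mm)"""
    u0,v0,u1,v1=box;h=cv2.cvtColor(im,cv2.COLOR_BGR2HSV)[v0:v1,u0:u1]
    m=((h[...,1]<sat)).astype(np.uint8)*255
    m=cv2.morphologyEx(m,cv2.MORPH_OPEN,np.ones((3,3),np.uint8))
    q=max(cv2.findContours(m,cv2.RETR_EXTERNAL,cv2.CHAIN_APPROX_NONE)[0],key=cv2.contourArea)[:,0]+[u0,v0]
    P=ray(c,q,z)[:,:2]*1000
    out=[]
    for a in range(0,180,5):
        d=np.array([np.cos(np.radians(a)),np.sin(np.radians(a))]);e=P@d;out.append((a,round(e.max()-e.min(),1)))
    r=cv2.minAreaRect(P.astype(np.float32));print('rect',np.round(r[0],1),np.round(r[1],1),round(r[2],1),'area',cv2.contourArea(P.astype(np.float32)))
    print(out);return q
E
python3 - <<'E'
from h import *
im=cv2.imread('pics/w7.png');c=np.load('w7.npy',allow_pickle=True).item()
for s in (150,190,215): print(s);q=widths(im,c,(245,100,325,185),.02,s)
h=cv2.cvtColor(im,cv2.COLOR_BGR2HSV)
print(h[141,250:325,1].tolist());print(h[100:185,284,1].tolist())
print('tray');rects(im,c,.009,(100,120,60),(130,255,255),(280,180,490,320),150)
print('bays');rects(im,c,.004,(0,0,0),(180,140,70),(300,200,465,300),300)
print('dish');rects(im,c,.008,(55,90,20),(85,255,255),(180,310,250,390),300)
print('eraser');rects(im,c,.009,(0,0,0),(180,150,255),(165,195,210,235),40)
cv2.imwrite('pics/z7.png',cv2.resize(im[95:190,235:335],None,fx=6,fy=6,interpolation=cv2.INTER_CUBIC))
E
```

```text
150
rect [421.3 111.5] [48.3 48.9] 85.4 area 1977.4262328855693
[(0, np.float64(50.3)), (5, np.float64(51.8)), (10, np.float64(52.9)), (15, np.float64(53.5)), (20, np.float64(53.9)), (25, np.float64(53.9)), (30, np.float64(53.5)), (35, np.float64(52.7)), (40, np.float64(51.8)), (45, np.float64(52.3)), (50, np.float64(52.8)), (55, np.float64(53.0)), (60, np.float64(52.7)), (65, np.float64(52.4)), (70, np.float64(51.8)), (75, np.float64(50.8)), (80, np.float64(49.4)), (85, np.float64(48.3)), (90, np.float64(49.6)), (95, np.float64(51.0)), (100, np.float64(52.1)), (105, np.float64(52.8)), (110, np.float64(53.2)), (115, np.float64(53.3)), (120, np.float64(52.9)), (125, np.float64(52.2)), (130, np.float64(52.3)), (135, np.float64(53.1)), (140, np.float64(53.7)), (145, np.float64(53.8)), (150, np.float64(53.6)), (155, np.float64(53.3)), (160, np.float64(52.6)), (165, np.float64(51.5)), (170, np.float64(50.0)), (175, np.float64(48.9))]
190
rect [421.4 111.5] [49.3 49.8] 85.3 area 2094.8779570097104
[(0, np.float64(51.6)), (5, np.float64(53.1)), (10, np.float64(54.2)), (15, np.float64(54.9))
[... 2079 characters left out ...]
15, 219, 218, 219, 218, 205, 152, 101, 78, 86, 94, 91, 88, 85, 82, 77, 74, 71, 65, 52, 30, 14, 13, 21, 22, 22, 12, 64, 43, 36, 113, 109, 85, 32, 46, 78, 73, 26, 43, 51, 93, 116, 57, 213, 85, 46, 0, 23, 64, 102, 67, 109, 87, 67, 39, 23, 12, 15, 30, 43, 45, 43, 44, 49, 63, 95, 155, 201, 223, 236, 219, 221, 226, 225, 221, 226, 225, 222, 223, 227, 227]
tray
c(mm) 577.1 145.9 size 170.2 x 87.0 long-axis 76.1 px [371. 251.]
bays
c(mm) 583.6 103.3 size 95.6 x 78.7 long-axis 166.0 px [350. 267.]
c(mm) 590.2 188.7 size 68.2 x 66.8 long-axis 76.0 px [425. 240.]
dish
c(mm) 600.0 -94.6 size 84.9 x 63.3 long-axis 107.8 px [213. 354.]
eraser
c(mm) 437.7 -12.1 size 31.1 x 18.8 long-axis 19.2 px [187. 216.]
```

View pics/z7.png

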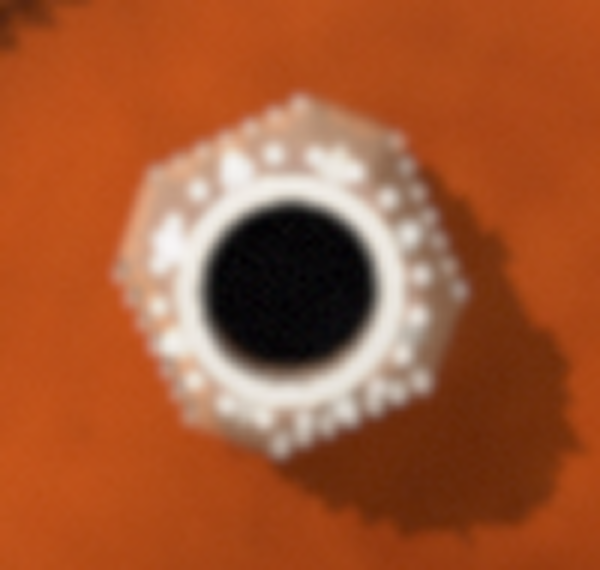

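The zoom shows a square with cut corners; its long dotted sides match the narrowest widths at 85° and 175°. Centre (421,111) mm. I grip it with closing yaw 85°.

Run:
```python
from h import *
go([.4213,.1114,.006],85,5)
```

```text
t16.90 pos [0.4659 0.0835 0.1593] yaw(y axis)59.90 tilt [ 1.e-04 -0.e+00 -1.e+00] F [ 0.3  0.9 -1.3] w0.0857 gf 0.0
n 5 row offset [0.259 0.055] z 0.767 turn z -0.837 tilt fix [0.    0.001 0.   ] q6 -64
```

Call:
{"op": "drive_tool", "data": {"offset": [[0.26,0.055,0.45],[0.26,0.055,0.45],[0.26,0.055,0.45],[0.26,0.055,0.45],[0.26,0.055,0.45],[0,0,0.6],[0,0,0.5],[0,0,0.3],[0,0,0.18],[0,0,0]], "turn": [[0,0,-0.84],[0,0,-0.84],[0,0,-0.84],[0,0,-0.84],[0,0,-0.84],[0,0,0],[0,0,0],[0,0,0],[0,0,0],[0,0,0]], "hand": [1,1,1,1,1,1,1,1,1,1]}}

```text
time_s: 18.15
position: [0.421, 0.1117, 0.0061]
tool_rot: [[-0.996, 0.085, -0.0], [0.085, 0.996, -0.0], [0.0, -0.0, -1.0]]
ft_force: [0.5, 0.0, 0.5]
grip_width: 0.0853
gripper_force: 0.0
```

Call:
{"op": "drive_tool", "data": {"offset": [[0,0,0],[0,0,0],[0,0,0],[0,0,0],[0,0,0],[0,0,0],[0,0,-0.2],[0,0,-0.5],[0,0,-0.5],[0,0,0]], "turn": [[0,0,0],[0,0,0],[0,0,0],[0,0,0],[0,0,0],[0,0,0],[0,0,0],[0,0,0],[0,0,0],[0,0,0]], "hand": [0.45,0.45,0.45,0.45,0.45,0.45,0.45,0.45,0.45,0.45], "newtons": 40}}

```text
time_s: 19.4
position: [0.4216, 0.1118, 0.0552]
tool_rot: [[-0.996, 0.085, 0.003], [0.085, 0.996, -0.0], [-0.003, 0.0, -1.0]]
ft_force: [0.5, -0.4, -1.2]
grip_width: 0.0436
gripper_force: 41.7
```

Run:
```python
from h import *
go([.5665,.1028,.054],76,8)
cv2.imwrite('pics/w8.png',get_image('wrist'))
```

```text
t19.40 pos [0.4216 0.1118 0.0552] yaw(y axis)85.15 tilt [ 0.003 -0.    -1.   ] F [ 0.5 -0.4 -1.2] w0.0436 gf 41.73839283990674
n 8 row offset [-0.452  0.042] z 0.004 turn z 0.191 tilt fix [0.002 0.028 0.   ] q6 -86
```

Call:
{"op": "drive_tool", "data": {"offset": [[-0.3,0.03,0],[-0.45,0.04,0],[-0.45,0.04,0],[-0.5,0.04,0],[-0.5,0.05,0],[-0.5,0.05,0],[-0.5,0.05,0],[-0.4,0.03,0],[0,0,0.2],[0,0,0.4]], "turn": [[0,0,0.19],[0,0,0.19],[0,0,0.19],[0,0,0.19],[0,0,0.19],[0,0,0.19],[0,0,0.19],[0,0,0.19],[0,0,0],[0,0,0]], "hand": [0.45,0.45,0.45,0.45,0.45,0.45,0.45,0.45,0.45,0.45]}}

```text
time_s: 20.7
position: [0.5646, 0.1023, 0.0289]
tool_rot: [[-0.97, 0.241, -0.001], [0.241, 0.97, 0.0], [0.001, -0.0, -1.0]]
ft_force: [-0.2, 0.1, -0.9]
grip_width: 0.0439
gripper_force: 41.7
```

Run:
```python
from h import *
go([.5665,.1028,.0105],76,1)
c=camera_info('wrist');im=get_image('wrist');cv2.imwrite('pics/w9.png',im)
rects(im,c,.009,(100,120,60),(130,255,255),(0,60,560,280),150)
print(ray(c,[(0,0)],0)*0+[proj(c,(.5665,.1028,.004))+(0,)])
```

```text
t20.70 pos [0.5646 0.1023 0.0289] yaw(y axis)76.03 tilt [-7.e-04  0.e+00 -1.e+00] F [-0.2  0.1 -0.9] w0.0439 gf 41.72791222343221
n 1 row offset [-0.042  0.024] z 0.459 turn z 0.005 tilt fix [-0.001 -0.007  0.   ] q6 -78
c(mm) 563.3 148.8 size 170.1 x 57.7 long-axis 76.0 px [361. 215.]
[[282.07798662 253.86421087   0.        ]]
```

View pics/w9.png

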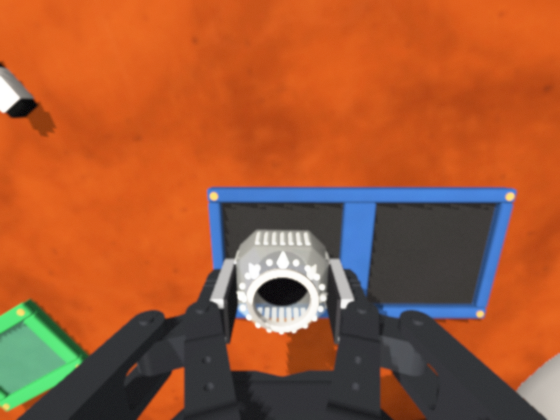

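The inkwell (282,290) is upright and centred over the left bay (u 223–342); the tray edge matches the estimate. I lower, release and lift.

Call:
{"op": "drive_tool", "data": {"offset": [[-0.04,0.02,0.2],[0,0,0.16],[0,0,0.1],[0,0,0],[0,0,0],[0,0,0],[0,0,0],[0,0,-0.3],[0,0,-0.8],[0,0,-1]], "turn": [[0,0,0],[0,0,0],[0,0,0],[0,0,0],[0,0,0],[0,0,0],[0,0,0],[0,0,0],[0,0,0],[0,0,0]], "hand": [0.45,0.45,0.45,0.45,0.7,0.7,0.7,0.8,1,1]}}

```text
time_s: 22.0
position: [0.5666, 0.1026, 0.097]
tool_rot: [[-0.97, 0.242, -0.001], [0.242, 0.97, 0.0], [0.001, -0.0, -1.0]]
ft_force: [1.0, -0.1, -0.2]
grip_width: 0.0854
gripper_force: 0.0
```

Run:
```python
from h import *
for yaw in (85,60): go([.43,.30,.17],yaw,8)
```

```text
t22.00 pos [0.5666 0.1026 0.097 ] yaw(y axis)76.02 tilt [-8.e-04  0.e+00 -1.e+00] F [ 1.  -0.1 -0.2] w0.0854 gf 0.0
n 8 row offset [0.528 0.534] z -0.228 turn z -0.187 tilt fix [-0.001 -0.007  0.   ] q6 -78
t22.00 pos [0.5666 0.1026 0.097 ] yaw(y axis)76.02 tilt [-8.e-04  0.e+00 -1.e+00] F [ 1.  -0.1 -0.2] w0.0854 gf 0.0
n 8 row offset [0.621 0.425] z -0.228 turn z 0.334 tilt fix [-0.001 -0.007  0.   ] q6 -78
```

Run:
```python
from h import *
c=camera_info('top');im=get_image('top')
print('phone pts z=.05',ray(c,[(110,212),(125,225),(153,200)],.05).round(3).tolist())
cs=camera_info('side');print('side phone',ray(cs,[(280,130),(245,92)],.05).round(3).tolist(), 'lid side',ray(cs,[(233,132)],.045).round(3))
go([.455,.335,.16],76,8)
```

```text
phone pts z=.05 [[0.474, 0.502, 0.05], [0.435, 0.455, 0.05], [0.511, 0.376, 0.05]]
side phone [[0.529, 0.308, 0.05], [0.438, 0.579, 0.05]] lid side [[0.391 0.322 0.045]]
t22.05 pos [0.569  0.1027 0.1028] yaw(y axis)76.04 tilt [ 8.7e-03 -2.0e-04 -1.0e+00] F [ 2.3 -0.1  5.9] w0.0856 gf 0.0
n 8 row offset [0.521 0.619] z -0.179 turn z 0.001 tilt fix [0.018 0.082 0.   ] q6 -78
```

Call:
{"op": "drive_tool", "data": {"offset": [[0.52,0.62,-0.18],[0.52,0.62,-0.18],[0.52,0.62,-0.18],[0.52,0.62,-0.18],[0.52,0.62,-0.18],[0.52,0.62,-0.18],[0.52,0.62,-0.18],[0.52,0.62,-0.18],[0,0,0],[0,0,0]], "turn": [[0,0,0],[0,0,0],[0,0,0],[0,0,0],[0,0,0],[0,0,0],[0,0,0],[0,0,0],[0,0,0],[0,0,0]], "hand": [1,1,1,1,1,1,1,1,1,1]}}

```text
time_s: 23.3
position: [0.4535, 0.3348, 0.1535]
tool_rot: [[-0.97, 0.242, 0.0], [0.242, 0.97, -0.0], [-0.0, -0.0, -1.0]]
ft_force: [0.5, -0.6, 0.6]
grip_width: 0.0855
gripper_force: 0.0
```

Run:
```python
from h import *
s=st();c=camera_info('wrist');im=get_image('wrist');np.save('w10.npy',c,allow_pickle=True);cv2.imwrite('pics/w10.png',im)
u,v=map(int,proj(c,(.39,.355,.03)));print(u,v)
h=cv2.cvtColor(im,cv2.COLOR_BGR2HSV)
print('brass');rects(im,c,.045,(12,80,90),(28,200,255),(max(u-70,0),max(v-70,0),u+70,v+70),80)
b=(u-50,v-50,u+50,v+50)
q=widths(im,c,b,.024,190);print('box',b,'contour',q.min(0),q.max(0))
```

```text
t23.30 pos [0.4535 0.3348 0.1535] yaw(y axis)76.02 tilt [ 3.e-04 -2.e-04 -1.e+00] F [ 0.5 -0.6  0.6] w0.0855 gf 0.0
285 127
brass
c(mm) 387.2 359.3 size 37.1 x 32.8 long-axis 169.8 px [289. 127.]
rect [387.5 360.2] [49.8 48.9] 3.3 area 2047.9354579602368
[(0, np.float64(50.3)), (5, np.float64(50.2)), (10, np.float64(51.8)), (15, np.float64(53.3)), (20, np.float64(54.5)), (25, np.float64(55.3)), (30, np.float64(55.7)), (35, np.float64(55.6)), (40, np.float64(55.1)), (45, np.float64(54.8)), (50, np.float64(54.1)), (55, np.float64(53.7)), (60, np.float64(53.7)), (65, np.float64(53.8)), (70, np.float64(53.5)), (75, np.float64(52.8)), (80, np.float64(51.9)), (85, np.float64(50.9)), (90, np.float64(49.5)), (95, np.float64(49.0)), (100, np.float64(50.7)), (105, np.float64(52.3)), (110, np.float64(53.4)), (115, np.float64(54.2)), (120, np.float64(54.5)), (125, np.float64(54.5)), (130, np.float64(54.3)), (135, np.float64(53.5)), (140, np.float64(52.7)), (145, np.float64(53.5)), (150, np.float64(54.0)), (155, np.float64(54.1)), (160, np.float64(53.8)), (165, np.float64(53.1)), (170, np.float64(52.5)), (175, np.float64(51.5))]
box (235, 77, 335, 177) contour [260  89] [321 153]
```

Lidded inkwell: brass lid 37×33 mm at (387,359) mm agrees with the glass outline centre (387.5,360), faces at 3.5°/93.5°. I grip it with closing yaw 93.5°.

Run:
```python
from h import *
go([.3875,.3598,.006],93.5,5)
```

```text
t23.35 pos [0.4536 0.3346 0.1534] yaw(y axis)75.98 tilt [ 1.e-04 -2.e-04 -1.e+00] F [-0.2  0.7  0.1] w0.0854 gf 0.0
n 5 row offset [0.345 0.085] z 0.737 turn z -0.584 tilt fix [-0.002  0.001  0.   ] q6 -52
```

Call:
{"op": "drive_tool", "data": {"offset": [[0.345,0.085,0.3],[0.345,0.085,0.3],[0.345,0.085,0.3],[0.345,0.085,0.3],[0.345,0.085,0.3],[0,0,0.7],[0,0,0.6],[0,0,0.5],[0,0,0.3],[0,0,0.085]], "turn": [[0,0,-0.584],[0,0,-0.584],[0,0,-0.584],[0,0,-0.584],[0,0,-0.584],[0,0,0],[0,0,0],[0,0,0],[0,0,0],[0,0,0]], "hand": [0.85,0.85,0.85,0.85,0.85,0.85,0.85,0.85,0.85,0.85]}}

```text
time_s: 24.6
position: [0.3873, 0.36, 0.0055]
tool_rot: [[-0.998, -0.061, -0.001], [-0.061, 0.998, -0.0], [0.001, -0.0, -1.0]]
ft_force: [-0.0, -0.0, -0.0]
grip_width: 0.0729
gripper_force: 0.0
```

Call:
{"op": "drive_tool", "data": {"offset": [[0,0,0],[0,0,0],[0,0,0],[0,0,0],[0,0,0],[0,0,0],[0,0,-0.3],[0,0,-0.7],[0,0,-0.7],[0,0,-0.3]], "turn": [[0,0,0],[0,0,0],[0,0,0],[0,0,0],[0,0,0],[0,0,0],[0,0,0],[0,0,0],[0,0,0],[0,0,0]], "hand": [0.45,0.45,0.45,0.45,0.45,0.45,0.45,0.45,0.45,0.45], "newtons": 40}}

```text
time_s: 25.85
position: [0.3875, 0.3608, 0.0878]
tool_rot: [[-0.998, -0.062, 0.002], [-0.062, 0.998, 0.001], [-0.002, 0.001, -1.0]]
ft_force: [-0.3, -0.4, -0.9]
grip_width: 0.0433
gripper_force: 41.0
```

Run:
```python
from h import *
go([.5877,.1882,.086],76,9)
```

```text
t25.85 pos [0.3875 0.3608 0.0878] yaw(y axis)93.55 tilt [ 0.0024  0.0015 -1.    ] F [-0.3 -0.4 -0.9] w0.0433 gf 41.047125659824815
n 9 row offset [-0.592 -0.439] z 0.005 turn z 0.325 tilt fix [0.013 0.023 0.   ] q6 -63
```

Run:
```python
from h import *
c=camera_info('top');d=camera_info('side')
P=[]
for z in (.05,.09,.12):
    print(z,ray(c,[(176,119)],z)[0].round(3),ray(d,[(358,121)],z)[0].round(3),'knob',ray(c,[(208,140)],z)[0].round(3))
```

```text
0.05 [0.765 0.317 0.05 ] [0.769 0.333 0.05 ] knob [0.698 0.217 0.05 ]
0.09 [0.75  0.308 0.09 ] [0.745 0.262 0.09 ] knob [0.685 0.21  0.09 ]
0.12 [0.739 0.301 0.12 ] [0.727 0.209 0.12 ] knob [0.675 0.205 0.12 ]
```

Call:
{"op": "drive_tool", "data": {"offset": [[-0.45,-0.33,0],[-0.6,-0.44,0],[-0.6,-0.44,0],[-0.65,-0.49,0],[-0.65,-0.49,0],[-0.65,-0.49,0],[-0.65,-0.48,0],[-0.6,-0.44,0],[-0.48,-0.35,0],[0,0,0]], "turn": [[0,0,0.325],[0,0,0.325],[0,0,0.325],[0,0,0.325],[0,0,0.325],[0,0,0.325],[0,0,0.325],[0,0,0.325],[0,0,0.325],[0,0,0]], "hand": [0.45,0.45,0.45,0.45,0.45,0.45,0.45,0.45,0.45,0.45]}}

```text
time_s: 27.1
position: [0.5877, 0.1863, 0.0856]
tool_rot: [[-0.97, 0.244, -0.0], [0.244, 0.97, -0.0], [0.0, -0.0, -1.0]]
ft_force: [-1.0, 0.9, -0.6]
grip_width: 0.0438
gripper_force: 41.0
```

Run:
```python
from h import *
go([.5877,.1882,.0105],76,1)
c=camera_info('wrist');im=get_image('wrist');cv2.imwrite('pics/w11.png',im)
rects(im,c,.009,(100,120,60),(130,255,255),(0,60,560,280),150)
```

```text
t27.10 pos [0.5877 0.1863 0.0856] yaw(y axis)75.87 tilt [-3.e-04 -1.e-04 -1.e+00] F [-1.   0.9 -0.6] w0.0438 gf 41.01632036421506
n 1 row offset [0.011 0.047] z 1.876 turn z -0.021 tilt fix [-0.002 -0.003  0.   ] q6 -69
c(mm) 577.2 145.6 size 170.6 x 84.7 long-axis 75.9 px [238. 204.]
```

Tray re-measured at (577.2,145.6), yaw 75.9°, which confirms the target. I lower, release and lift.

Call:
{"op": "drive_tool", "data": {"offset": [[0.01,0.05,0.4],[0,0,0.6],[0,0,0.5],[0,0,0.25],[0,0,0.12],[0,0,0],[0,0,0],[0,0,0],[0,0,0],[0,0,-0.3]], "turn": [[0,0,0],[0,0,0],[0,0,0],[0,0,0],[0,0,0],[0,0,0],[0,0,0],[0,0,0],[0,0,0],[0,0,0]], "hand": [0.45,0.45,0.45,0.45,0.45,0.45,0.7,0.7,0.7,0.75]}}

```text
time_s: 28.4
position: [0.5867, 0.1893, 0.0229]
tool_rot: [[-0.97, 0.242, -0.002], [0.242, 0.97, -0.0], [0.002, -0.001, -1.0]]
ft_force: [-0.6, 0.0, -0.3]
grip_width: 0.0643
gripper_force: 0.0
```

Call:
{"op": "drive_tool", "data": {"offset": [[0,0,-0.6],[0,0,-1],[0,0,-1],[0.4,-0.3,-0.6],[0.8,-0.6,-0.3],[0.8,-0.6,0],[0.8,-0.6,0],[0,0,0],[0,0,0],[0,0,0]], "turn": [[0,0,0],[0,0,0],[0,0,0],[0,0,0],[0,0,0],[0,0,0],[0,0,0],[0,0,0],[0,0,0],[0,0,0]], "hand": [0.8,0.8,0.8,0.8,0.7,0.5,0.5,0.5,0.5,0.5]}}

```text
time_s: 29.65
position: [0.4591, 0.1352, 0.1633]
tool_rot: [[-0.97, 0.242, 0.001], [0.242, 0.97, 0.0], [-0.001, 0.0, -1.0]]
ft_force: [0.2, 0.3, 0.8]
grip_width: 0.0429
gripper_force: 0.0
```

Run:
```python
from h import *
st();c=camera_info('wrist');im=get_image('wrist');cv2.imwrite('pics/w12.png',im);np.save('w12.npy',c,allow_pickle=True)
b=[proj(c,(x,y,.0)) for x in (.40,.475) for y in (-.05,.025)];print(np.round(b).tolist())
go([.505,-.02,.14],76,6)
```

```text
t29.65 pos [0.4591 0.1352 0.1633] yaw(y axis)76.01 tilt [ 8.e-04  1.e-04 -1.e+00] F [0.2 0.3 0.8] w0.0429 gf 0.0
[[91.0, 179.0], [160.0, 161.0], [121.0, 243.0], [186.0, 228.0]]
t29.70 pos [0.4589 0.1352 0.1631] yaw(y axis)76.01 tilt [ 3.e-04 -0.e+00 -1.e+00] F [ 0.5 -0.3  0.6] w0.0426 gf 0.0
n 6 row offset [-0.343 -0.581] z 0.096 turn z 0.000 tilt fix [0.001 0.003 0.   ] q6 -74
```

Call:
{"op": "drive_tool", "data": {"offset": [[-0.34,-0.58,0.1],[-0.34,-0.58,0.1],[-0.34,-0.58,0.1],[-0.34,-0.58,0.1],[-0.34,-0.58,0.1],[-0.34,-0.58,0.1],[0,0,0],[0,0,0],[0,0,0],[0,0,0]], "turn": [[0,0,0],[0,0,0],[0,0,0],[0,0,0],[0,0,0],[0,0,0],[0,0,0],[0,0,0],[0,0,0],[0,0,0]], "hand": [0.5,0.5,0.5,0.5,0.5,0.5,0.5,0.5,0.5,0.5]}}

```text
time_s: 30.95
position: [0.5036, -0.0192, 0.1393]
tool_rot: [[-0.97, 0.241, 0.0], [0.241, 0.97, -0.0], [-0.0, -0.0, -1.0]]
ft_force: [-0.3, 0.9, -0.5]
grip_width: 0.0429
gripper_force: 0.0
```

Run:
```python
from h import *
st();c=camera_info('wrist');im=get_image('wrist');cv2.imwrite('pics/w13.png',im);np.save('w13.npy',c,allow_pickle=True)
u,v=map(int,proj(c,(.438,-.012,.01)));print(u,v)
b=(u-35,v-35,u+35,v+35)
print('white');rects(im,c,.010,(0,0,120),(180,70,255),b,30)
print('black');rects(im,c,.010,(0,0,0),(180,130,60),b,20)
print('dish');rects(im,c,.008,(50,90,20),(85,255,255),(0,0,560,370),300)
z=im[b[1]:b[3],b[0]:b[2]];cv2.imwrite('pics/z13.png',cv2.resize(z,None,fx=6,fy=6,interpolation=cv2.INTER_CUBIC))
h=cv2.cvtColor(im,cv2.COLOR_BGR2HSV)
for r in range(v-24,v+25,3): print(' '.join('%3d/%3d'%(h[r,k,1],h[r,k,2]) for k in range(u-27,u+28,4)))
```

```text
t30.95 pos [ 0.5036 -0.0192  0.1393] yaw(y axis)76.05 tilt [ 2.e-04 -0.e+00 -1.e+00] F [-0.3  0.9 -0.5] w0.0429 gf 0.0
270 127
white
c(mm) 441.7 -11.1 size 19.4 x 13.4 long-axis 20.3 px [272. 132.]
black
c(mm) 427.5 -16.3 size 9.2 x 9.2 long-axis 21.7 px [263. 117.]
dish
c(mm) 595.7 -85.1 size 63.5 x 60.1 long-axis 16.7 px [252. 297.]
222/176 222/176 222/177 222/176 217/176 215/173 221/159 223/165 223/183 227/181 221/182 221/182 223/183 223/186
220/175 221/174 223/174 215/174 218/178 224/149 226/131 223/178 224/182 222/180 224/180 223/182 222/184 225/184
223/176 222/172 218/171 221/172 219/150 172/ 52 218/157 221/178 225/180 224/179 222/180 221/181 225/181 227/183
220/177 216/171 219/171 216/124 168/ 44  15/ 17 190/ 82 221/178 222/178 228/177 221/179 223/178 224/182 224/187
214/176 215/173 221/159 176/ 45  14/ 18  16/ 16  51/ 20 220/151 226/177 222/177 219/178 222/178 223/182 224/187
218/172 227/153 220/168 201/ 94  46/ 22  30/ 17  15/ 17  79/103 217/179 225/177 219/178 220/177 220/183 221/188
225/144 223/134 221/173 223/161 112/ 32  15/ 17   3/ 90   2/243  94/185 226/178 222/178 221
[... 440 characters left out ...]
/179 224/172 225/164 223/168
223/183 223/184 219/184 221/179 224/174 219/169  22/239   4/252   6/252   6/251  23/223 219/170 221/166 224/164
222/185 223/184 224/183 222/179 224/174 226/167 140/179   7/251   6/251  13/238  23/ 77 226/148 223/168 227/163
223/184 222/185 222/186 223/181 224/174 225/170 219/168  35/231  14/236  25/ 71 187/ 56 220/131 223/167 224/164
223/183 225/185 224/187 223/183 219/178 221/172 222/168 176/170  67/ 80 199/ 59 225/112 229/116 220/154 225/164
222/184 223/184 221/182 222/183 221/179 220/173 219/169 224/167 223/144 226/114 228/115 226/116 223/142 226/165
223/184 223/183 223/182 220/184 224/180 223/173 223/168 223/166 224/167 234/121 237/113 233/114 225/135 223/168
```

Eraser: sleeve (272,132) px and black end (263,117) px give an axis of about 20.5° and a centre of about (439,-12) mm. I approach with closing yaw 110.5°.

Run:
```python
from h import *
go([.439,-.012,.0055],110.5,7)
```

```text
t31.00 pos [ 0.5036 -0.0193  0.1393] yaw(y axis)76.04 tilt [ 2.e-04 -0.e+00 -1.e+00] F [ 0.2 -0.  -0.1] w0.0425 gf 0.0
n 7 row offset [0.234 0.03 ] z 0.478 turn z -0.821 tilt fix [0.    0.002 0.   ] q6 -92
```

Call:
{"op": "drive_tool", "data": {"offset": [[0.234,0.03,0.3],[0.234,0.03,0.3],[0.234,0.03,0.3],[0.234,0.03,0.3],[0.234,0.03,0.3],[0.234,0.03,0.3],[0.234,0.03,0.3],[0,0,0.4],[0,0,0.2],[0,0,0]], "turn": [[0,0,-0.82],[0,0,-0.82],[0,0,-0.82],[0,0,-0.82],[0,0,-0.82],[0,0,-0.82],[0,0,-0.82],[0,0,0],[0,0,0],[0,0,0]], "hand": [0.5,0.5,0.5,0.5,0.5,0.5,0.5,0.5,0.5,0.5]}}

```text
time_s: 32.25
position: [0.439, -0.0123, 0.031]
tool_rot: [[-0.937, -0.349, -0.001], [-0.349, 0.937, 0.0], [0.001, 0.0, -1.0]]
ft_force: [0.1, 0.1, 0.9]
grip_width: 0.0426
gripper_force: 0.0
```

Run:
```python
from h import *
c=camera_info('wrist');im=get_image('wrist');cv2.imwrite('pics/w14.png',im)
b=(240,180,330,330)
print('white');rects(im,c,.010,(0,0,120),(180,70,255),b,100)
print('black');rects(im,c,.010,(0,0,0),(180,130,60),b,60)
go([.439,-.012,.0055],110.5,1)
```

```text
white
c(mm) 442.1 -11.1 size 18.9 x 12.8 long-axis 20.4 px [280. 258.]
black
c(mm) 453.5 24.5 size 43.9 x 3.1 long-axis 23.3 px [327. 290.]
c(mm) 426.3 -16.9 size 13.3 x 10.1 long-axis 20.4 px [279. 233.]
t32.30 pos [ 0.4392 -0.0123  0.0313] yaw(y axis)110.44 tilt [ 1.e-04 -0.e+00 -1.e+00] F [-0.1  0.9  0.3] w0.0425 gf 0.0
n 1 row offset [0.001 0.009] z 0.645 turn z -0.010 tilt fix [-0.     0.001  0.   ] q6 -128
```

Call:
{"op": "drive_tool", "data": {"offset": [[0,0.01,0.35],[0,0,0.25],[0,0,0.045],[0,0,0],[0,0,0],[0,0,0],[0,0,0],[0,0,0],[0,0,-0.5],[0,0,-0.7]], "turn": [[0,0,0],[0,0,0],[0,0,0],[0,0,0],[0,0,0],[0,0,0],[0,0,0],[0,0,0],[0,0,0],[0,0,0]], "hand": [0.5,0.5,0.5,0.06,0.06,0.06,0.06,0.06,0.06,0.06], "newtons": 25}}

```text
time_s: 33.55
position: [0.4384, -0.0119, 0.0535]
tool_rot: [[-0.937, -0.349, -0.002], [-0.349, 0.937, 0.0], [0.001, 0.001, -1.0]]
ft_force: [-0.7, 0.2, -0.2]
grip_width: 0.011
gripper_force: 25.5
```

Run:
```python
from h import *
go([.599,-.094,.055],17.8,16)
```

```text
t33.55 pos [ 0.4384 -0.0119  0.0535] yaw(y axis)110.43 tilt [-1.7e-03  5.0e-04 -1.0e+00] F [-0.7  0.2 -0.2] w0.0110 gf 25.498026609420776
n 16 row offset [-0.314 -0.022] z -0.002 turn z 0.965 tilt fix [ 0.01  -0.013  0.   ] q6 -128
```

Call:
{"op": "drive_tool", "data": {"offset": [[-0.31,-0.02,0],[-0.31,-0.02,0],[-0.31,-0.02,0],[-0.31,-0.02,0],[-0.31,-0.02,0],[-0.31,-0.02,0],[-0.31,-0.02,0],[-0.31,-0.02,0],[-0.31,-0.02,0],[-0.31,-0.02,0]], "turn": [[0,0,0.96],[0,0,0.96],[0,0,0.96],[0,0,0.96],[0,0,0.96],[0,0,0.96],[0,0,0.96],[0,0,0.96],[0,0,0.96],[0,0,0.96]], "hand": [0.06,0.06,0.06,0.06,0.06,0.06,0.06,0.06,0.06,0.06]}}

```text
time_s: 34.8
position: [0.5567, -0.0311, 0.0531]
tool_rot: [[-0.795, 0.607, -0.0], [0.607, 0.795, 0.0], [0.0, -0.0, -1.0]]
ft_force: [0.1, 0.0, -0.5]
grip_width: 0.0106
gripper_force: 25.5
```

Call:
{"op": "drive_tool", "data": {"offset": [[-0.31,-0.02,0],[-0.31,-0.02,0],[-0.31,-0.02,0],[-0.31,-0.02,0],[-0.31,-0.02,0],[-0.31,-0.02,0],[0,0,0],[0,0,0],[0,0,0],[0,0,0]], "turn": [[0,0,0.96],[0,0,0.96],[0,0,0.96],[0,0,0.96],[0,0,0.96],[0,0,0.96],[0,0,0],[0,0,0],[0,0,0],[0,0,0]], "hand": [0.06,0.06,0.06,0.06,0.06,0.06,0.06,0.06,0.06,0.06]}}

```text
time_s: 36.05
position: [0.5982, -0.091, 0.0534]
tool_rot: [[-0.314, 0.949, -0.0], [0.949, 0.314, 0.0], [0.0, -0.0, -1.0]]
ft_force: [-0.3, -0.3, 0.2]
grip_width: 0.0109
gripper_force: 25.5
```

Run:
```python
from h import *
c=camera_info('wrist');im=get_image('wrist');cv2.imwrite('pics/w15.png',im)
print('dish');rects(im,c,.008,(50,90,20),(85,255,255),(100,0,480,400),100)
print('bay');rects(im,c,.004,(50,40,20),(90,255,125),(100,0,480,400),100)
print('rim');rects(im,c,.008,(50,150,130),(85,255,255),(100,0,480,400),100)
go([.599,-.094,.0107],17.8,1)
```

```text
dish
c(mm) 598.6 -91.8 size 73.6 x 61.5 long-axis 107.1 px [283. 233.]
bay
c(mm) 581.8 -102.4 size 53.9 x 51.9 long-axis 134.7 px [265. 246.]
rim
c(mm) 598.1 -90.0 size 69.0 x 59.9 long-axis 107.1 px [283. 221.]
t36.10 pos [ 0.5983 -0.0911  0.0533] yaw(y axis)18.32 tilt [-1.e-04  0.e+00 -1.e+00] F [-0.7  0.  -0.3] w0.0110 gf 25.494500398635864
n 1 row offset [-0.075 -0.005] z 1.066 turn z 0.086 tilt fix [-0. -0.  0.] q6 -38
```

View pics/w15.png

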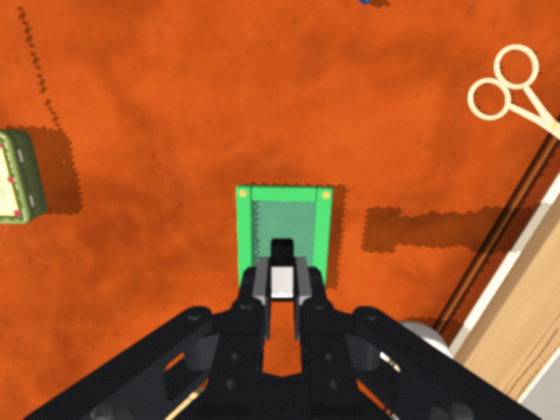

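The eraser (282,270) is centred over the dish (u 237–332); the dish centre works out at about (599,-94.5) mm, yaw 17°. I lower, release and lift away.

Call:
{"op": "drive_tool", "data": {"offset": [[-0.08,0,0.3],[0,0,0.4],[0,0,0.25],[0,0,0.11],[0,0,0],[0,0,0],[0,0,0],[0,0,0],[0,0,-0.3],[0,0,-0.6]], "turn": [[0,0,0.15],[0,0,0],[0,0,0],[0,0,0],[0,0,0],[0,0,0],[0,0,0],[0,0,0],[0,0,0],[0,0,0]], "hand": [0.06,0.06,0.06,0.06,0.06,0.06,0.3,0.3,0.3,0.3]}}

```text
time_s: 37.35
position: [0.599, -0.0943, 0.0474]
tool_rot: [[-0.299, 0.954, -0.001], [0.954, 0.299, 0.0], [0.001, -0.001, -1.0]]
ft_force: [-0.4, -0.1, 0.7]
grip_width: 0.0257
gripper_force: 0.0
```

Call:
{"op": "drive_tool", "data": {"offset": [[0,0,-0.9],[0,0,-1],[0,0,-1],[-0.7,0,-1],[-0.7,0,0],[-0.4,0,0],[0,0,0],[0,0,0],[0,0,0],[0,0,0]], "turn": [[0,0,0],[0,0,0],[0,0,0],[0,0,0],[0,0,0],[0,0,0],[0,0,0],[0,0,0],[0,0,0],[0,0,0]], "hand": [0.3,0.3,0.5,0.5,0.5,0.5,0.5,0.5,0.5,0.5]}}

```text
time_s: 38.6
position: [0.6208, -0.1625, 0.203]
tool_rot: [[-0.299, 0.954, -0.0], [0.954, 0.299, 0.0], [0.0, -0.0, -1.0]]
ft_force: [-0.6, 0.5, 0.4]
grip_width: 0.0427
gripper_force: 0.0
```

Run:
```python
from h import *
st();c=camera_info('wrist');im=get_image('wrist');cv2.imwrite('pics/w16.png',im)
def box(x,y,z,r):
    u,v=map(int,proj(c,(x,y,z)));return (max(u-r,0),max(v-r,0),u+r,v+r)
print('sleeve');rects(im,c,.014,(0,0,120),(180,70,255),box(.599,-.095,.014,28),30)
print('black');rects(im,c,.014,(0,0,0),(180,160,60),box(.599,-.095,.014,28),20)
print('dish');rects(im,c,.008,(50,90,20),(85,255,255),box(.599,-.095,.01,75),300)
print('ink tray');rects(im,c,.009,(100,120,60),(130,255,255),box(.577,.145,.01,120),150)
print('wells glass/white');
for x,y in((.5665,.1028),(.5877,.1882)):
    b=box(x,y,.03,45);print(b);rects(im,c,.028,(0,0,110),(180,110,255),b,60,3)
print('brass');rects(im,c,.045,(12,80,90),(28,200,255),box(.5877,.1882,.04,50),60)
t=get_image('top');c=camera_info('top');p=lambda a:(a[0]-18,a[1]-18,a[0]+18,a[1]+18)
print('tin');rects(t,c,.018,(22,60,60),(50,255,255),p((314,232)),30)
print('tube');rects(t,c,.014,(0,0,0),(180,160,50),p((197,239)),30)
t0=cv2.imread('pics/top0.png')
rects(t0,c,.018,(22,60,60),(50,255,255),p((314,232)),30);rects(t0,c,.014,(0,0,0),(180,160,50),p((197,239)),30)
```

```text
t38.60 pos [ 0.6208 -0.1625  0.203 ] yaw(y axis)17.41 tilt [-1.e-04  1.e-04 -1.e+00] F [-0.6  0.5  0.4] w0.0427 gf 0.0
sleeve
c(mm) 599.5 -96.4 size 19.0 x 14.7 long-axis 107.4 px [282. 120.]
black
c(mm) 595.1 -82.2 size 10.3 x 8.8 long-axis 17.4 px [282. 104.]
dish
c(mm) 599.7 -94.9 size 78.2 x 61.5 long-axis 107.4 px [283. 116.]
ink tray
wells glass/white
(272, 0, 362, -100)
c(mm) 732.1 -231.8 size 46.3 x 20.7 long-axis 149.3 px [353. 269.]
c(mm) 697.8 -163.6 size 65.3 x 26.3 long-axis 112.2 px [353. 207.]
c(mm) 602.5 -93.3 size 52.7 x 27.7 long-axis 107.1 px [284. 117.]
(342, 0, 432, -242)
c(mm) 746.8 -84.3 size 55.1 x 9.7 long-axis 90.2 px [421. 153.]
c(mm) 689.0 28.3 size 33.6 x 10.6 long-axis 156.4 px [417.  13.]
brass
c(mm) 745.6 -70.4 size 43.7 x 20.8 long-axis 107.4 px [435. 145.]
c(mm) 685.4 21.7 size 45.0 x 25.0 long-axis 11.7 px [421.  17.]
tin
c(mm) 449.8 -97.4 size 103.2 x 10.6 long-axis 60.9 px [310. 222.]
tube
c(mm) 417.2 -105.6 size 55.5 x 37.5 long-axis 106.2 px [314. 232.]
```

Run:
```python
from h import *
def box(c,x,y,z,r):
    u,v=map(int,proj(c,(x,y,z)));return (max(u-r,0),max(v-r,0),max(u+r,0),max(v+r,0))
for n in('w7','w12'):
    im=cv2.imread(f'pics/{n}.png');c=np.load(n+'.npy',allow_pickle=True).item()
    print(n,'tube');rects(im,c,.012,(0,0,0),(180,160,60),box(c,.398,.247,.01,45),100)
    print('tin');rects(im,c,.018,(22,60,60),(50,255,255),box(c,.42,-.107,.01,45),100)
print('wells')
for x,y in((.5665,.1028),(.5877,.1882)):
    b=box(c,x,y,.03,60);print(b);rects(im,c,.03,(0,0,110),(180,100,255),b,60,3)
b=box(c,.5877,.1882,.04,50);print('brass');rects(im,c,.045,(12,80,90),(28,200,255),b,60)
c=camera_info('wrist');im=get_image('wrist');print('tin now',box(c,.42,-.107,.01,0));rects(im,c,.018,(22,60,60),(50,255,255),box(c,.42,-.107,.01,60),100)
t=get_image('top');s=get_image('side')
d=cv2.absdiff(s,cv2.imread('pics/side0.png')).max(2);
for n,p in dict(tin=(251,245),tube=(238,157)).items(): print(n,'side diff',d[p[1]-12:p[1]+12,p[0]-14:p[0]+14].mean().round(1))
c=camera_info('side')
print('lid side');rects(s,c,.045,(12,70,80),(28,220,255),(280,145,335,205),8);print('glass');rects(s,c,.02,(0,0,110),(180,90,255),(280,145,335,205),10)
```

```text
w7 tube
c(mm) 396.0 248.7 size 53.8 x 11.9 long-axis 102.1 px [411.  29.]
tin
c(mm) 416.7 -101.4 size 64.5 x 38.4 long-axis 106.5 px [101. 242.]
w12 tube
c(mm) 395.8 249.0 size 52.4 x 12.0 long-axis 102.2 px [386.  99.]
tin
c(mm) 416.3 -100.7 size 65.7 x 38.4 long-axis 106.3 px [ 41. 208.]
wells
(215, 239, 335, 359)
c(mm) 560.8 104.7 size 59.4 x 44.9 long-axis 164.4 px [277. 293.]
c(mm) 533.2 54.5 size 60.2 x 13.3 long-axis 151.3 px [224. 282.]
(298, 239, 418, 359)
c(mm) 571.9 202.2 size 49.2 x 20.1 long-axis 25.1 px [369. 283.]
c(mm) 562.5 173.8 size 61.9 x 14.9 long-axis 179.9 px [340. 282.]
brass
c(mm) 577.0 198.1 size 29.8 x 12.3 long-axis 19.8 px [370. 297.]
tin now (109, 74, 109, 74)
c(mm) 420.2 -104.5 size 55.7 x 43.6 long-axis 107.4 px [106.  70.]
tin side diff 6.0
tube side diff 21.9
lid side
c(mm) 586.2 178.2 size 46.9 x 38.3 long-axis 95.5 px [307. 154.]
glass
c(mm) 565.8 99.4 size 74.1 x 44.3 long-axis 70.8 px [303. 180.]
c(mm) 586.8 179.9 size 62.1 x 46.2 long-axis 76.8 px [306. 162.]
```

Call:
{"op": "drive_tool", "data": {"offset": [[0.6,-0.35,-0.1],[0.9,-0.35,-0.1],[0.9,-0.35,-0.1],[0.9,-0.35,-0.1],[0.9,-0.35,-0.1],[0.9,-0.35,-0.1],[0.6,-0.2,0],[0,0,0],[0,0,0],[0,0,0]], "turn": [[0,0,0],[0,0,0],[0,0,0],[0,0,0],[0,0,0],[0,0,0],[0,0,0],[0,0,0],[0,0,0],[0,0,0]], "hand": [0.5,0.5,0.5,0.5,0.5,0.5,0.5,0.5,0.5,0.5]}}

```text
time_s: 40.1
position: [0.4655, 0.0263, 0.2267]
tool_rot: [[-0.298, 0.955, -0.0], [0.955, 0.298, -0.0], [0.0, -0.0, -1.0]]
ft_force: [0.3, -0.1, -0.1]
grip_width: 0.0427
gripper_force: 0.0
```

Run:
```python
from h import *
st();c=camera_info('wrist');im=get_image('wrist');cv2.imwrite('pics/w17.png',im)
for x,y in((.5665,.1028),(.5877,.1882)):
    u,v=map(int,proj(c,(x,y,.03)));b=(u-42,max(v-42,0),u+42,v+42);print(b)
    rects(im,c,.028,(0,0,95),(180,110,255),b,60,3)
    rects(im,c,.042,(12,80,90),(28,200,255),b,60)
print('tray');rects(im,c,.009,(100,120,60),(130,255,255),(0,0,560,400),150)
print('tube');u,v=map(int,proj(c,(.396,.249,.01)));rects(im,c,.012,(0,0,0),(180,160,60),(u-45,max(v-45,0),u+45,v+45),60)
```

```text
t40.10 pos [0.4655 0.0263 0.2267] yaw(y axis)17.32 tilt [-3.e-04 -1.e-04 -1.e+00] F [ 0.3 -0.1 -0.1] w0.0427 gf 0.0
(349, 102, 433, 186)
c(mm) 564.0 103.3 size 52.7 x 47.6 long-axis 165.2 px [388. 142.]
(402, 27, 486, 111)
c(mm) 586.3 190.9 size 14.1 x 7.1 long-axis 24.9 px [444.  66.]
c(mm) 579.3 186.2 size 52.7 x 50.1 long-axis 112.5 px [437.  67.]
c(mm) 585.7 189.5 size 34.7 x 32.1 long-axis 28.2 px [450.  65.]
tray
c(mm) 577.5 145.9 size 170.1 x 85.1 long-axis 76.0 px [412. 101.]
tube
c(mm) 562.8 -290.0 size 141.0 x 67.6 long-axis 17.3 px [282. 389.]
c(mm) 452.5 -131.0 size 75.2 x 4.1 long-axis 104.6 px [238. 284.]
```

Both inkwells measure upright (lid 34.7×32 mm, round, at its proper height) and centred in their bays. I hand in.

```bash
python3 -c "
from rig import env
print(env.close_job())"
```

```text
the job is handed in; nothing more can be done
None
```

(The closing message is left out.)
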